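# Shut the lock box and hold its pin through both eyes

## Task

Shut the lid of the small steel lock box fully, then take the long pin out of its wooden block and thread it from above down through the eye on the lid and the eye on the box below it. Finish still gripping the pin by its head, upright and spanning both eyes, with the grooved tip sticking out below the lower eye ready for its clip and the head held clear above the upper eye, not resting on it. Leave the short pin standing in its block.

Things in the scene. Friction and masses are not known exactly. Their poses are not given: they have to be found in the camera images.
- lockbox: grey steel box fixed to the bench, 110 mm deep (its x), 120 mm wide (its y), 85 mm high without the lid; walls 3 mm. Origin: centre of its underside on the bench. Its -x side is the front and faces roughly towards the robot; the lid's hinge line runs along its y at x = +58 mm, z = 85 mm. A low foot flange reaches 18 mm out on both y sides.
- lid (a joint): angle of the lid hinge in rad: 0 = shut, grows as the front edge swings up and back, at most 1.25; starts part open. The hinge is a little stiff and stays where it is left; 1 to 3 N on the front part of the lid's outer face push it shut; it stops dead at 0.
- lid_edge (a point): middle of the lid's front edge on its outer (top) face, 113 mm from the hinge line; the lid is a flat plate 124 mm wide. When shut this point is 90 mm above the bench, straight above the front wall; a reinforcement 44 mm wide (y) runs from here 20 mm back.
- upper_eye (a point): centre of the top of the steel eye (bushing) on the lid's front lug, 22 mm ahead of the box front; bore 13 mm, flared at the top to about 21 mm, 18 mm tall, outer width 29 mm at the top. With the lid shut its top is 106 mm above the bench and its bore is vertical and exactly above the lower eye.
- lower_eye (a point): centre of the underside of the like eye fixed to the box front, 50 mm above the bench, 77 mm ahead of the box centre; bore 13 mm, 18 mm tall, flared at the top (68 mm above the bench). z is up.
- long_pin: the long pin: steel, rod 10 mm thick and 96 mm long with a chamfered tip and a groove 6 to 8.5 mm above the tip, and above the rod a ribbed round head 20 mm thick and 40 mm tall (136 mm in all, 0.12 kg or so). Origin: its tip (lower end); its z runs up along the pin to the head. It stands loose and upright in long_block, tip 10 mm above the bench, head from 106 to 146 mm.
- long_pin_head (a point): centre of the long pin's head, 116 mm above its tip; grip here from above.
- long_block: fixed wooden block, 46 x 46 x 50 mm, with a hole 11 mm wide and 40 mm deep in its top in which the long pin stands. Origin: centre of its underside.
- short_pin: a pin of the same make with a rod of only 50 mm (90 mm in all): too short to span both eyes. Origin: its tip; it stands in short_block, head from 60 to 100 mm above the bench. To be left alone.
- short_block: fixed wooden block like long_block, holding the short pin. The two blocks may have changed places: one place is at the front right of the bench, before the lock box, the other at the front left (y > 0), some 30 mm from the handle of the vice on its +y side, where fingers closing along world x have more room.

How it is judged:
By the outcome, as a careful person would: the job done as asked, in the order asked, and still so for the second after the job is handed in, while the arm keeps its last pose, push and grip.
It also fails if it takes over 61 s, if anything falls off the work surface, if the arm or the gripper's body presses on something with over 40 N, if the wrist force passes 120 N, or if a joint passes its speed limit or range.

## Robot

A 6-joint arm with a two-finger parallel gripper is mounted at the origin on a cart in front of the work surface, level with it; the furniture and walls round the work are solid. World frame = base frame: x ahead of the robot, y to its left, z up, the work surface at z = 0. Lengths are in m, angles in rad, forces in N, time in s.
With the tool pointing down it reaches from about 0.375 to 0.925 m from the base axis. Payload 5.7 kg.
Tool frame: the origin (TCP) lies at the very end of the fingers, on their centre line; the grasp point (between the pads) lies 19 mm behind it; z points along the fingers, y is the line along which they close (so a half turn about z gives the same grasp; the last joint's range is limited). The gripper opens to 85 mm and grips with 20 to 120 N. Pads are 22 mm wide; open, the fingers measure 114 mm over their backs; the gripper's body (76 mm by 85 mm) begins 54 mm behind the grasp point. The pads swing forward as they close: fully open they stand 13 mm farther back than shut.
Start: joints at [-1.293, 0.359, 1.51, -0, 1.272, -0.115], TCP at [0.23, -0.554, 0.231] pointing down, gripper open.
Joint ranges: [-2.97, 2.97], [-1.01, 2.36], [0.21, 2.38], [-0.96, 4.11], [0.2, 2.71], [-2.98, 2.98]. Speed limits (rad/s): [2.39, 2.39, 3.14, 3.14, 3.14, 3.14].

## Interface

Orientations are given as a rotation vector (axis times angle).
In Python, from workcell import env gives the robot as it stands.
- The arm moves only by the tool send_rows, never from a script. Its argument "commands" is a list of rows, each a list of 4 numbers: the shift along the tool's x, y, z in units of 40 mm (1.0 is 40 mm), then the turn about the tool's z in units of 5 degrees (1.0 is 5 degrees). In form: [[dx, dy, dz, spin], ...]. A call has 1 to 10 rows; each row shifts and turns the commanded pose from where the row before left it, along the tool's axes as they then stand; what a row does not reach is not made up. A row lasts 1/12 s, in which the tool goes at most 41.7 mm and 7.16 degrees, less where a joint would pass 70% of its speed; a pose out of reach is approached as far as the arm can. A call is refused whole if a number of a shift passes 1 or a number of a turn 1, either way. A call with a gripper value outside its range is refused whole. "jaw" is the opening, from -1 (shut) to 1 (fully open), set as the call begins (left out, the last holds). The fingers move at their own pace and stop on an object; "force" is the grip in N (left out, the last holds). Time passes only in rows, so rows that do not move let the fingers close. It gives the time, the measured TCP pose, the force, the opening and the grip force at its end, in the units of the state.
- env.read_state(): the state, without advancing time (a new reading comes with each control period).
- env.grab_frame(name): name is "scene" or "top" or "wrist"; returns (picture, depth): 400x640x3 uint8, red, green, blue; 400x640 float32, m along the optical axis (not along the pixel's ray), 0 where there is no reading.
- env.calibration(name): a dict with "camera_matrix" (3x3 intrinsics, pixels), "R" (3x3) and "t" (3): a world point X has camera coordinates R X + t. Camera axes: x right, y down, z forward; pixel columns grow to the right and rows downward; lengths in m; the calibration is good to about 2 mm. A picture is of the moment at which its call begins: read the wrist's pose just before it. calibration takes no time and is no camera call; for the wrist camera it gives the pose at the moment of the call.
- env.sign_off(): hands the job in; it is judged then, once.
The state is a dict: "time_s": time; "qpos": joint angles; "qvel": joint speeds; "joint_efforts": joint torques, N m; "tcp_pos": TCP position; "ee_rot": TCP orientation; "contact_force": force on the tool from outside, world axes, zero at the start; "torque": the same for the moment, N m; "gripper_width": opening from 0.0 (shut) to 1.0 (fully open); "grasp_force": force on a finger pad.
Only numpy, scipy, OpenCV 4.12 (cv2) and the standard library are available. Lean on these libraries where they do the work, as an engineer would, in place of code of your own. Each camera call takes 0.05 s, during which the arm holds its last target. There are 200 camera calls.

## Working session

There is one attempt and no reset: what is moved stays moved. The work goes in short steps, Python scripts to look and compute and a tool call to move; the robot and the scene stay as the last step left them, time stands still between calls to the robot, and variables do not carry over. Pictures are saved under pics/ and viewed, at most 11 in all, crops included, and the job is handed in when it is done.

Besides the shell and the picture viewer there is one more tool, called after ">>>" by a JSON object that holds its "api" and its "payload", one argument or row to a line. send_rows: Moves the arm, as the interface text tells. Its arguments: {"type":"object","properties":{"commands":{"type":"array","items":{"type":"array","items":{"type":"number"}}},"jaw":{"type":"number"},"force":{"type":"number"}},"required":["commands"]}

```bash
mkdir -p pics
cat > h.py <<'E'
import numpy as np, cv2
from workcell import env
from scipy.spatial.transform import Rotation as Ro
def shot(n,fn=None):
    c=env.calibration(n); im,d=env.grab_frame(n)
    if fn: cv2.imwrite('pics/'+fn,im[:,:,::-1])
    return im,d,c
def pts(d,c):
    v,u=np.mgrid[:d.shape[0],:d.shape[1]]
    K=np.array(c['camera_matrix']);R=np.array(c['R']);t=np.array(c['t'])
    P=np.stack([(u-K[0,2])/K[0,0]*d,(v-K[1,2])/K[1,1]*d,d],-1)
    W=(P-t)@R
    W[d<=0]=np.nan
    return W
def plane(u,v,z,c):
    K=np.array(c['camera_matrix']);R=np.array(c['R']);t=np.array(c['t'])
    r=R.T@np.linalg.inv(K)@[u,v,1]; o=-R.T@t
    return o+r*(z-o[2])/r[2]
E
python3 - <<'E'
from h import *
for n in('scene','top'):
    im,d,c=shot(n,n+'0.png'); np.savez(n+'0.npz',im=im,d=d,**{k:np.array(c[k]) for k in('camera_matrix','R','t')})
    print(n,-np.array(c['R']).T@c['t'],(d>0).mean())
s=env.read_state();print({k:np.round(v,3) for k,v in s.items()},Ro.from_rotvec(s['ee_rot']).as_matrix().round(3))
E
```

```text
scene [-0.1459789  -0.67675626  0.68389463] 0.9961875
top [ 0.48140178 -0.05461168  1.2888994 ] 0.7720625
{'time_s': np.float64(0.1), 'qpos': array([-1.293,  0.359,  1.511, -0.   ,  1.273, -0.115]), 'qvel': array([-0.   , -0.001, -0.002,  0.   , -0.001, -0.001]), 'joint_efforts': array([ 1.0000e-03, -5.2865e+01, -2.7935e+01, -0.0000e+00,  5.0000e-03,
        0.0000e+00]), 'tcp_pos': array([ 0.229, -0.554,  0.231]), 'ee_rot': array([-3.08 , -0.613,  0.   ]), 'contact_force': array([-0.045, -0.224,  0.488]), 'torque': array([-0.001, -0.02 ,  0.014]), 'grasp_force': np.float64(0.0), 'gripper_width': np.float64(0.998)} [[ 0.924  0.383 -0.   ]
 [ 0.383 -0.924  0.002]
 [ 0.    -0.002 -1.   ]]
```

View pics/scene0.png

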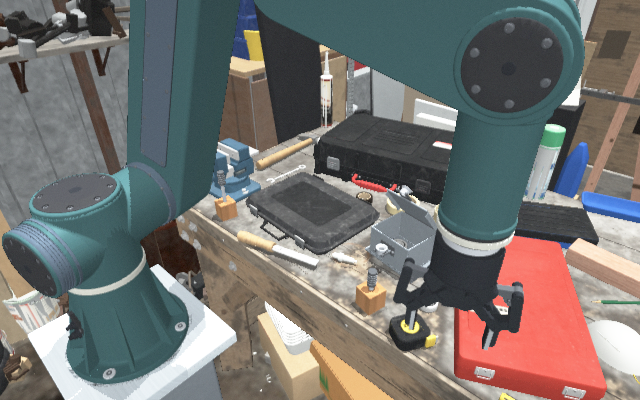

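View pics/top0.png

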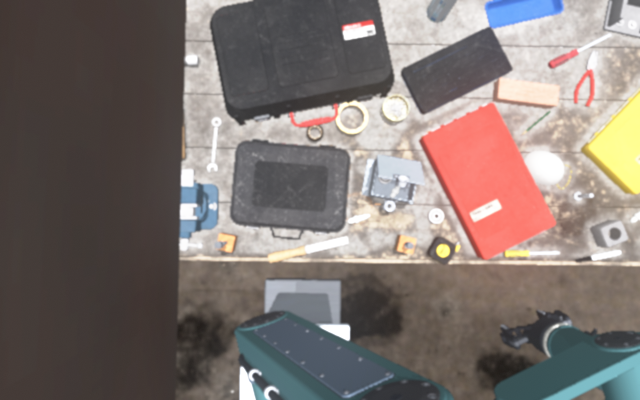

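Scene: pin blocks at (225,207) by the vice and (371,295) before the box at (400,235), lid part open. Top: blocks at (228,243) and (405,244), box at (395,180), lower eye near (390,206). Next: heights and a zoom.

Run:
```python
from h import *
T=dict(np.load('top0.npz'));S=dict(np.load('scene0.npz'))
for n,Z in(('top',T),('scene',S)):
    W=pts(Z['d'],Z); np.save(n+'W.npy',W)
    for nm,cx,cy in (('L',plane(228,243,.05,T)[0],plane(228,243,.05,T)[1]),('R',plane(405,244,.05,T)[0],plane(405,244,.05,T)[1])):
        m=(np.hypot(W[...,0]-cx,W[...,1]-cy)<.04)&(W[...,2]>.02)&(W[...,2]<.2)
        p=W[m]; print(n,nm,np.round([cx,cy],3),len(p),'zmax',np.sort(p[:,2])[-5:].round(3))
        for lo,hi in((.045,.055),(.065,.16)):
            q=p[(p[:,2]>lo)&(p[:,2]<hi)]
            if len(q): print('  ',lo,len(q),q.mean(0).round(4),q.min(0).round(3),q.max(0).round(3))
W=np.load('topW.npy')
for r in range(150,216,4): print(r,' '.join('%4.0f'%(W[r,c,2]*1000) for c in range(358,428,4)))
a=cv2.resize(T['im'][140:260,350:450],None,fx=4,fy=4,interpolation=2)
b=cv2.resize(S['im'][170:320,330:430],None,fx=3.2,fy=3.2,interpolation=2)
cv2.imwrite('pics/z.png',np.hstack([a,b])[:,:,::-1])
```

```text
top L [0.392 0.191] 316 zmax [0.15  0.15  0.15  0.15  0.151]
   0.045 192 [0.3943 0.1945 0.051 ] [0.366 0.172 0.045] [0.418 0.223 0.055]
   0.065 69 [0.3942 0.1964 0.1361] [0.385 0.189 0.069] [0.403 0.206 0.151]
top R [ 0.395 -0.319] 283 zmax [0.104 0.105 0.105 0.106 0.107]
   0.045 177 [ 0.3946 -0.3209  0.0515] [ 0.369 -0.35   0.046] [ 0.418 -0.296  0.055]
   0.065 57 [ 0.3945 -0.3203  0.0967] [ 0.384 -0.33   0.069] [ 0.404 -0.313  0.107]
scene L [0.392 0.191] 470 zmax [0.149 0.149 0.149 0.149 0.149]
   0.045 165 [0.3941 0.1973 0.0506] [0.37  0.174 0.045] [0.421 0.228 0.055]
   0.065 150 [0.3938 0.1976 0.1186] [0.385 0.189 0.067] [0.406 0.213 0.149]
scene R [ 0.395 -0.319] 740 zmax [0.102 0.102 0.102 0.103 0.103]
   0.045 318 [ 0.3915 -0.3236  0.0505] [ 0.369 -0.347  0.045] [ 0.42  -0.292  0.055]
   0.065 165 [ 0.3925 -0.3226  0.088 ] [ 0.385 -0.331  0.065] [ 0.407 -0.31   0.103]
150    2    4    7    1    2   -0  -11   -3   -4   -4   -1   -1    3    4   -1    5    3   46
154   -1    2    4   -1    2   -1    2    1    1   -1    4    0   -5   -0    0    3    6   18
158    4    3    3
[... 691 characters left out ...]
 6  204  204  207   27   82   -1    4    0
190    7    0   10   43   11    9    9   13   13   27   24    3    9   32   91    3   -0    5
194    3    8   10   57   89    6    8   10   10   28    9   12    9   43   87    2   -2    5
198    2    4   -1    4   -6    4   45   71   75   88   11    7   13   53   -0   -1    1    5
202    3    1    1    1    2    2    6   61   70   62    2   -1   31   64   -0    1    4    1
206    1    4    7    6    6    1   -0   70    4   69    6    5    7    1   -1    4   -1    4
210    3    5    4    0    0   -3    1   -5   70    5    1    3    7   -0    3    1    1    6
214    0    0    8    4    5    5   -2    0    2   -2    2    4    1    1    3    5    0   -0
```

View pics/z.png

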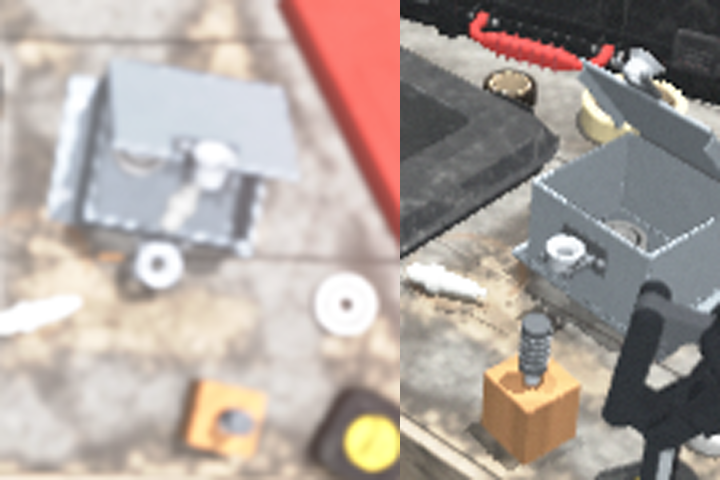

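Zoom: lower eye bore at top-image (389.5,206), upper eye at about (403.5,181) on the open lid. The left block (top z≈.15) holds the long pin.

Run:
```python
from h import *
T=dict(np.load('top0.npz'));W=np.load('topW.npy');im=T['im']
# lid plane
p=W[160:178,376:424].reshape(-1,3);p=p[(p[:,2]>.09)&(p[:,2]<.185)]
for _ in range(4):
    A=np.c_[p[:,:2],np.ones(len(p))];k=np.linalg.lstsq(A,p[:,2],rcond=None)[0];r=A@k-p[:,2];p=p[abs(r)<2.5*r.std()+1e-4]
n=np.array([-k[0],-k[1],1]);n/=np.linalg.norm(n)
yaw=np.arctan2(n[1],n[0]);print('lid angle',np.arccos(n[2]),'yaw deg',np.degrees(yaw),r.std())
g=cv2.cvtColor(im,cv2.COLOR_RGB2GRAY)
def eye(x0,y0,z,th):
    c=g[y0-10:y0+11,x0-10:x0+11]; m=(c>th).astype(np.uint8)
    cs,_=cv2.findContours(m,0,2);k=max(cs,key=cv2.contourArea);(u,v),rad=cv2.minEnclosingCircle(k)
    P=plane(u+x0-10,v+y0-10,z,T);print('eye px',u+x0-10,v+y0-10,rad,P.round(4));return P
for th in(170,190,205):E=eye(390,206,.068,th)
ex=np.array([np.cos(yaw),np.sin(yaw)]);C=E[:2]+.077*ex;print('box centre',C.round(4))
ey=np.array([-ex[1],ex[0]])
# rim check
q=W[150:215,355:430].reshape(-1,3);q=q[(q[:,2]>.078)&(q[:,2]<.09)];l=(q[:,:2]-C)@np.c_[ex,ey];print('rim local',np.percentile(l,[5,50,95],axis=0).round(3))
l=(W[150:215,355:430].reshape(-1,3)[:,:2]-C)@np.c_[ex,ey];z=W[150:215,355:430].reshape(-1,3)[:,2];m=(z>.09)&(abs(l[:,0])<.1);print('lid local',np.percentile(l[m],[2,98],axis=0).round(3))
# surroundings near pin
for lo,hi in((.06,.09),(.09,.13),(.13,.3)):
    m=(abs(W[...,0]-.394)<.09)&(abs(W[...,1]-.197)<.12)&(W[...,2]>lo)&(W[...,2]<hi)&(np.hypot(W[...,0]-.394,W[...,1]-.197)>.02)
    if m.any():print(lo,m.sum(),W[m].min(0).round(3),W[m].max(0).round(3))
for o in(.036,-.036):
  for d,a in((.08,1.0),(.08,0)): print(o,d,a,(C+ex*(.058-d)+ey*o).round(3))
```

```text
lid angle 0.9093625039053184 yaw deg -9.422913872524743 0.0016898539014796189
eye px 390.0 206.0 14.14223575592041 [ 0.5037 -0.2719  0.068 ]
eye px 389.79487133026123 205.25641059875488 6.4116387367248535 [ 0.5058 -0.2713  0.068 ]
eye px 389.6785717010498 205.5357141494751 5.864424705505371 [ 0.505 -0.271  0.068]
box centre [ 0.581  -0.2836]
rim local [[-0.056 -0.059]
 [-0.039  0.01 ]
 [ 0.06   0.06 ]]
lid local [[-0.027 -0.059]
 [ 0.057  0.062]]
0.06 112 [0.373 0.262 0.06 ] [0.483 0.316 0.09 ]
0.09 269 [0.374 0.247 0.09 ] [0.482 0.316 0.128]
0.13 261 [0.427 0.256 0.131] [0.469 0.297 0.161]
0.036 0.08 1.0 [ 0.565 -0.244]
0.036 0.08 0 [ 0.565 -0.244]
-0.036 0.08 1.0 [ 0.553 -0.315]
-0.036 0.08 0 [ 0.553 -0.315]
```

>>> {"api": "send_rows", "payload": {
  "commands": [
    [0.7,-0.2,-0.075,0],
    [0.7,-0.2,-0.075,0],
    [0.7,-0.2,-0.075,0],
    [0.7,-0.2,-0.075,0],
    [0.7,-0.2,-0.075,0],
    [0.7,-0.2,-0.075,0],
    [0.7,-0.2,-0.075,0],
    [0.7,-0.2,-0.075,0],
    [0.7,-0.2,-0.075,0],
    [0.7,-0.2,-0.075,0]
  ],
  "jaw": -1
}}

```text
time_s: 0.93
tcp_pos: [0.4585, -0.3719, 0.261]
ee_rot: [-3.08, -0.613, 0.001]
contact_force: [-0.1, -0.7, -0.4]
gripper_width: 0.006
grasp_force: 0.0
```

>>> {"api": "send_rows", "payload": {
  "commands": [
    [0.7,-0.2,0,0],
    [0.7,-0.2,0,0],
    [0.7,-0.2,0,0],
    [0.7,-0.2,0,0],
    [0.7,-0.2,0,0],
    [0.7,-0.2,0,0],
    [0,0,0,0],
    [0,0,0,0]
  ]
}}

```text
time_s: 1.6
tcp_pos: [0.5952, -0.2633, 0.2605]
ee_rot: [-3.08, -0.617, 0.002]
contact_force: [-0.6, -0.1, -0.4]
gripper_width: 0.001
grasp_force: 0.0
```

>>> {"api": "send_rows", "payload": {
  "commands": [
    [0.4,-0.15,0.4,0],
    [0,0,0.5,0],
    [0,0,0.5,0],
    [0,0,0.5,0],
    [0,0,0.2,0],
    [0,0,0,0]
  ]
}}

```text
time_s: 2.1
tcp_pos: [0.6045, -0.2528, 0.1747]
ee_rot: [-3.078, -0.611, 0.007]
contact_force: [-0.0, -1.1, 0.2]
gripper_width: 0.0
grasp_force: 0.0
```

Run:
```python
from h import *
im,d,c=shot('scene'); a=cv2.resize(im[120:320,330:530],None,fx=3,fy=3,interpolation=2);cv2.imwrite('pics/s1.png',a[:,:,::-1])
s=env.read_state();print(s['tcp_pos'],s['contact_force'])
```

```text
[ 0.60565553 -0.2532503   0.17646308] [0.60301968 0.25347196 0.60849466]
```

View pics/s1.png

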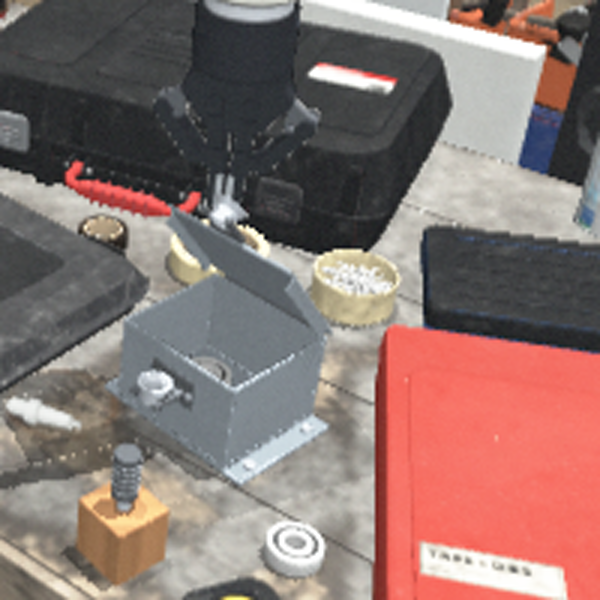

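The closed fingers stand behind the lid at about (225,190), clear of the upper eye. Now swing it down.

>>> {"api": "send_rows", "payload": {
  "commands": [
    [0,0,0.2,0],
    [0,0,0.2,0],
    [-0.15,-0.09,0.2,0],
    [-0.15,-0.09,0.2,0],
    [-0.15,-0.09,0.2,0],
    [-0.15,-0.09,0.2,0],
    [-0.15,-0.09,0.2,0],
    [-0.1,-0.06,0.2,0],
    [-0.05,-0.04,0.2,0],
    [0,0,0.1,0]
  ]
}}

```text
time_s: 2.98
tcp_pos: [0.5636, -0.2457, 0.0997]
ee_rot: [-3.079, -0.612, 0.004]
contact_force: [0.4, 0.5, 0.9]
gripper_width: -0.0
grasp_force: 0.3
```

>>> {"api": "send_rows", "payload": {
  "commands": [
    [0,0,0.05,0],
    [0,0,0.05,0],
    [0,0,0,0],
    [0,0,0,0]
  ]
}}

```text
time_s: 3.32
tcp_pos: [0.5657, -0.2464, 0.0973]
ee_rot: [3.081, 0.613, 0.0]
contact_force: [-0.3, -0.2, -0.5]
gripper_width: -0.002
grasp_force: 0.0
```

>>> {"api": "send_rows", "payload": {
  "commands": [
    [0,0,0.05,0],
    [0,0,0.05,0],
    [0,0,0.05,0],
    [0,0,0.05,0],
    [0,0,0,0],
    [0,0,0,0]
  ]
}}

```text
time_s: 3.82
tcp_pos: [0.5653, -0.2462, 0.0891]
ee_rot: [-3.081, -0.613, 0.0]
contact_force: [0.6, 0.1, 0.5]
gripper_width: -0.002
grasp_force: 0.0
```

>>> {"api": "send_rows", "payload": {
  "commands": [
    [0,0,0.03,0],
    [0,0,0.03,0],
    [0,0,0,0],
    [0,0,0,0]
  ]
}}

```text
time_s: 4.15
tcp_pos: [0.5654, -0.2463, 0.0889]
ee_rot: [3.081, 0.613, 0.001]
contact_force: [-5.0, 2.0, 16.7]
gripper_width: 0.003
grasp_force: 8.3
```

Run:
```python
from h import *
im,d,c=shot('scene'); a=cv2.resize(im[120:320,330:530],None,fx=3,fy=3,interpolation=2);cv2.imwrite('pics/s2.png',a[:,:,::-1])
s=env.read_state();print(s['tcp_pos'],s['contact_force'])
```

```text
[ 0.56535744 -0.2462958   0.08894166] [-5.41966401  2.22097072 16.27194588]
```

View pics/s2.png

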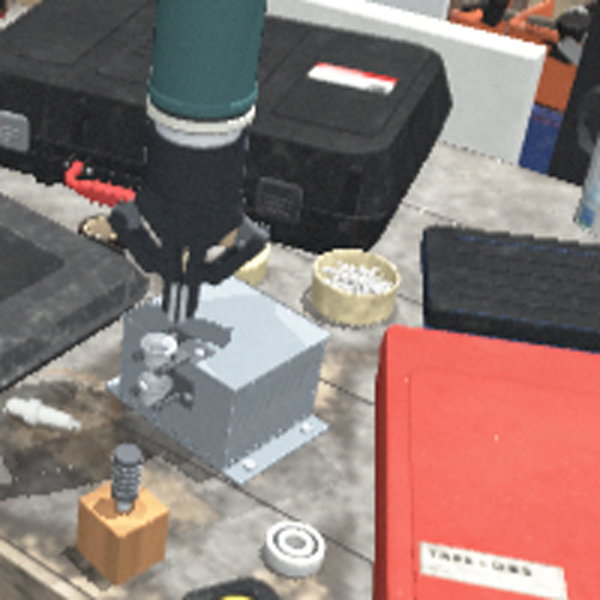

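The lid is shut (stop felt at 17 N; eyes stacked at (158,350)/(155,385)). Lift, turn the fingers, and measure.

>>> {"api": "send_rows", "payload": {
  "commands": [
    [0,0,-0.4,0],
    [0,0,-0.8,0],
    [0,0,-0.9,0],
    [0,0,-0.9,0],
    [0,0,-0.8,-1],
    [0,0,-0.2,-1],
    [0,0,0,-1],
    [0,0,0,-1],
    [0,0,0,-1],
    [0,0,0,-1]
  ]
}}

```text
time_s: 5.03
tcp_pos: [0.5652, -0.2462, 0.2469]
ee_rot: [-2.814, -1.396, -0.0]
contact_force: [0.6, 0.2, 0.9]
gripper_width: 0.0
grasp_force: 0.0
```

>>> {"api": "send_rows", "payload": {
  "commands": [
    [-0.5,-0.5,0,-1],
    [-0.5,-0.5,0,-1],
    [-0.5,-0.5,0,-1],
    [0,0,0,-1],
    [0,0,0,-1],
    [0,0,0,-1],
    [0,0,0,-1],
    [0,0,0,-0.5],
    [0,0,0,0]
  ],
  "jaw": 0.3
}}

```text
time_s: 5.78
tcp_pos: [0.4825, -0.2646, 0.2468]
ee_rot: [-2.22, -2.223, -0.0]
contact_force: [0.3, 0.5, 0.2]
gripper_width: 0.65
grasp_force: 0.0
```

Run:
```python
from h import *
s=env.read_state();print(s['tcp_pos'],Ro.from_rotvec(s['ee_rot']).as_matrix().round(3))
a,_,T=shot('top'); b,_,w=shot('wrist')
np.savez('w1.npz',im=b,**{k:np.array(w[k]) for k in('camera_matrix','R','t')});np.savez('t1.npz',im=a,**{k:np.array(T[k]) for k in('camera_matrix','R','t')})
print('cam',-np.array(w['R']).T@w['t'])
e=[.505,-.271,.106]
for c in(T,w):
    q=np.array(c['camera_matrix'])@(np.array(c['R'])@e+c['t']);print(q[:2]/q[2])
A=cv2.resize(a[150:250,350:430],None,fx=4,fy=4,interpolation=2)
cv2.imwrite('pics/w1.png',np.hstack([b,np.vstack([A[:, :160],]) if 0 else cv2.resize(a[185:225,370:410],(400,400))[:, :]][:1])[:,:,::-1])
```

```text
[ 0.48254786 -0.26455546  0.24682891] [[-0.001  1.    -0.   ]
 [ 1.     0.001  0.   ]
 [ 0.    -0.    -1.   ]]
cam [ 0.48276686 -0.19389984  0.38944708]
[392.12460031 205.30535329]
[339.45226106 196.79704406]
```

View pics/w1.png

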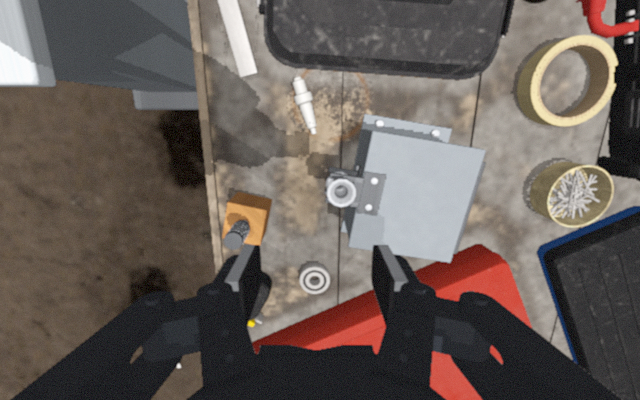

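Wrist: upper eye ring centred near (341,192), short pin at (238,233). Fit the ring and go towards the long pin.

```bash
cat >> h.py <<'E'
def ring(im,c,u0,v0,r,z,ths):
    g=cv2.cvtColor(im,cv2.COLOR_RGB2GRAY)[v0-r:v0+r+1,u0-r:u0+r+1]
    g=cv2.resize(g,None,fx=8,fy=8,interpolation=2)
    for th in ths:
        cs,h=cv2.findContours((g>th).astype(np.uint8),cv2.RETR_CCOMP,cv2.CHAIN_APPROX_NONE)
        for k,hh in zip(cs,h[0]):
            if 800<cv2.contourArea(k)<70000 and len(k)>5:
                (u,v),ax,_=cv2.fitEllipse(k);u=u/8+u0-r-.44;v=v/8+v0-r-.44
                print(th,'hole' if hh[3]>=0 else 'outer',np.round([u,v,ax[0]/8,ax[1]/8],1),plane(u,v,z,c).round(4))
E
python3 - <<'E'
from h import *
w=dict(np.load('w1.npz'));t=dict(np.load('t1.npz'))
ring(w['im'],w,341,192,18,.106,(130,150,170,190));print();ring(t['im'],t,391,206,9,.106,(150,180,200))
E
```

```text
130 outer [344.2 192.   33.1  40.1] [ 0.5095 -0.2662  0.106 ]
130 hole [341.2 192.    9.9  11.3] [ 0.5065 -0.2662  0.106 ]
130 hole [339.6 186.5   2.7   6.6] [ 0.5049 -0.2609  0.106 ]
150 outer [356.3 179.9   4.9   9.4] [ 0.5206 -0.2544  0.106 ]
150 outer [341.1 192.3  28.2  34.9] [ 0.5065 -0.2665  0.106 ]
150 hole [341.1 191.5  12.5  12.9] [ 0.5065 -0.2657  0.106 ]
170 outer [340.6 191.9  28.1  31.7] [ 0.506  -0.2662  0.106 ]
170 hole [341.1 191.2  14.2  14.6] [ 0.5064 -0.2655  0.106 ]
190 outer [340.6 192.   27.6  30.5] [ 0.506  -0.2662  0.106 ]
190 hole [342.5 191.4  16.7  19. ] [ 0.5078 -0.2656  0.106 ]

150 outer [391.  204.2  17.7  21.5] [ 0.5079 -0.2679  0.106 ]
180 outer [391.2 202.7  16.1  17.5] [ 0.5121 -0.2683  0.106 ]
200 outer [391.7 204.7  11.7  13.8] [ 0.5066 -0.2698  0.106 ]
```

>>> {"api": "send_rows", "payload": {
  "commands": [
    [0.82,-0.18,0,0],
    [0.82,-0.18,0,0],
    [0.82,-0.18,0,0],
    [0.82,-0.18,0,0],
    [0.82,-0.18,0,0],
    [0.82,-0.18,0,0],
    [0.82,-0.18,0,0],
    [0.82,-0.18,0,0],
    [0.82,-0.18,0,0],
    [0.82,-0.18,0,0]
  ]
}}

```text
time_s: 6.72
tcp_pos: [0.4101, 0.0648, 0.2471]
ee_rot: [2.223, 2.219, 0.001]
contact_force: [0.8, 1.1, 0.3]
gripper_width: 0.649
grasp_force: 0.0
```

>>> {"api": "send_rows", "payload": {
  "commands": [
    [0.8,-0.2,0,0],
    [0.8,-0.2,0,0],
    [0,0,0,0],
    [0,0,0,0]
  ]
}}

```text
time_s: 7.05
tcp_pos: [0.3941, 0.1286, 0.247]
ee_rot: [2.218, 2.225, 0.0]
contact_force: [-0.1, -0.5, -0.8]
gripper_width: 0.651
grasp_force: 0.0
```

Run:
```python
from h import *
s=env.read_state();print(s['tcp_pos'],Ro.from_rotvec(s['ee_rot']).as_matrix().round(3))
b,d,w=shot('wrist','w2.png')
np.savez('w2.npz',im=b,d=d,**{k:np.array(w[k]) for k in('camera_matrix','R','t')})
e=[.394,.197,.146]
q=np.array(w['camera_matrix'])@(np.array(w['R'])@e+w['t']);print(q[:2]/q[2])
```

```text
[0.39411764 0.12861737 0.24698755] [[-0.003  1.     0.   ]
 [ 1.     0.003 -0.   ]
 [-0.     0.    -1.   ]]
[316.2368585  116.47868407]
```

View pics/w2.png

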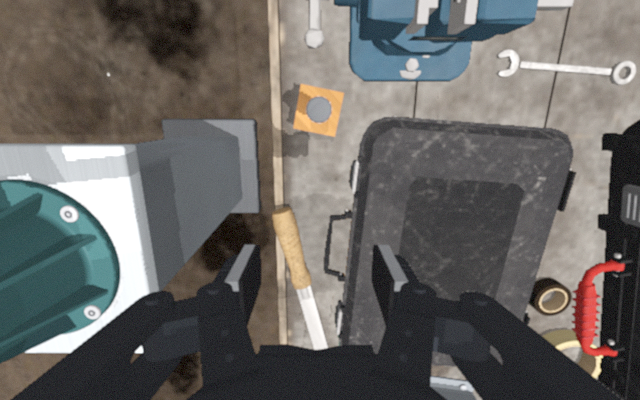

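Wrist: long pin head at (319,110) on its orange block; the vice body is further along tool x.

Run:
```python
from h import *
w=dict(np.load('w2.npz'));im=w['im'];hsv=cv2.cvtColor(im,cv2.COLOR_RGB2HSV)
m=((hsv[...,1]<90)*255).astype(np.uint8)[96:124,302:336]
n,l,s,c=cv2.connectedComponentsWithStats(m)
for i in range(1,n):
  if s[i][4]>60: print(s[i],c[i]+[302,96],plane(*(c[i]+[302,96]),.146,w))
W=pts(w['d'],w);p=W[80:150,285:350].reshape(-1,3);q=p[p[:,2]>.135];print(len(q),q.mean(0),q.min(0),q.max(0));q=p[(p[:,2]>.045)&(p[:,2]<.056)];print(q.mean(0),(q.min(0)+q.max(0))/2,w['camera_matrix'][0,0])
W=pts(np.load('w2.npz')['d'],w)
```

```text
[  4   0  26  28 559] [318.49194991 109.25760286] [0.39570598 0.20231813 0.146     ]
550 [0.39522277 0.202382   0.14575672] [0.38515206 0.19268945 0.13779979] [0.40459622 0.2122222  0.14819731]
[0.39481201 0.20241473 0.05006607] [0.3949666  0.20216723 0.05005888] 304.94123005130626
```

>>> {"api": "send_rows", "payload": {
  "commands": [
    [0.6,0.03,0,0],
    [0.6,0,0,0],
    [0.6,0,0,0],
    [0,0,0.4,0],
    [0,0,0.6,0],
    [0,0,0.7,0],
    [0,0,0.7,0],
    [0,0,0.6,0],
    [0,0,0.4,0],
    [0,0,0.1,0]
  ]
}}

```text
time_s: 7.93
tcp_pos: [0.3948, 0.1973, 0.1045]
ee_rot: [-2.223, -2.217, 0.007]
contact_force: [-0.4, 0.4, 0.3]
gripper_width: 0.655
grasp_force: 0.0
```

>>> {"api": "send_rows", "payload": {
  "commands": [
    [0,0,0,0],
    [0,0,0,0],
    [0,0,0,0],
    [0,0,0,0],
    [0,0,0,0],
    [0,0,0,0],
    [0,0,0,0],
    [0,0,0,0]
  ],
  "jaw": -1,
  "force": 50
}}

```text
time_s: 8.6
tcp_pos: [0.3967, 0.1996, 0.108]
ee_rot: [2.22, 2.221, 0.003]
contact_force: [-0.3, -1.5, 6.8]
gripper_width: 0.22
grasp_force: 48.8
```

>>> {"api": "send_rows", "payload": {
  "commands": [
    [0,0,-0.2,0],
    [0,0,-0.3,0],
    [0,0,-0.4,0],
    [0,0,-0.5,0],
    [0,0,-0.5,0],
    [0,0,-0.5,0],
    [0,0,-0.5,0],
    [0,0,-0.4,0],
    [0,0,-0.2,0],
    [0,0,0,0]
  ]
}}

```text
time_s: 9.43
tcp_pos: [0.397, 0.1998, 0.2491]
ee_rot: [2.22, 2.22, 0.006]
contact_force: [0.8, 0.6, -1.2]
gripper_width: 0.215
grasp_force: 49.1
```

Run:
```python
from h import *
s=env.read_state();print(s['tcp_pos'],s['gripper_width'],s['contact_force'],Ro.from_rotvec(s['ee_rot']).as_matrix().round(3))
b,d,w=shot('wrist'); a,ad,c=shot('scene')
for n,i,dd,k in(('w3',b,d,w),('s3',a,ad,c)): np.savez(n+'.npz',im=i,d=dd,**{q:np.array(k[q]) for q in('camera_matrix','R','t')})
q=np.array(c['camera_matrix'])@(np.array(c['R'])@s['tcp_pos']+c['t']);u,v=(q[:2]/q[2]).astype(int);print(u,v)
A=cv2.resize(a[max(v-60,0):v+90,max(u-60,0):u+60],(320,400),interpolation=2)
cv2.imwrite('pics/w3.png',np.hstack([b[:,120:580],A])[:,:,::-1])
```

```text
[0.39704179 0.19978282 0.24905415] 0.21457574669228904 [ 0.84562839  0.63504614 -1.23612968] [[-0.     1.     0.004]
 [ 1.     0.     0.001]
 [ 0.001  0.004 -1.   ]]
215 137
```

View pics/w3.png

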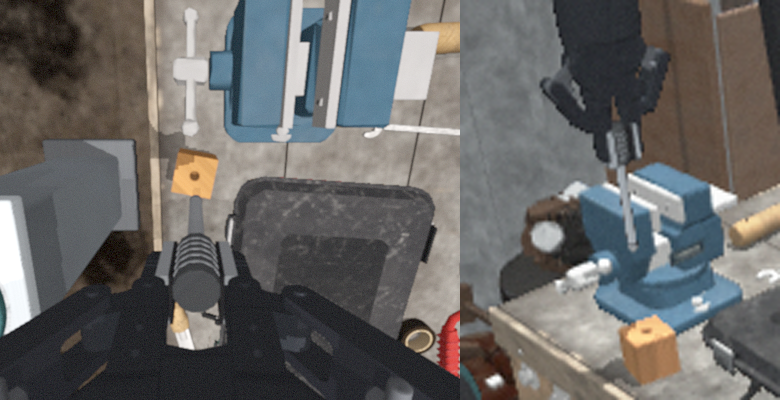

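Pin held, block empty: the rod runs from the head at wrist px (317,288) to its tip around (316,200). Measure its axis from the depth.

Run:
```python
from h import *
T=np.array([.397,.1998,.2491])
for n in('w3','s3'):
    w=dict(np.load(n+'.npz'));W=pts(w['d'],w);c=-w['R'].T@w['t']
    L=W-T
    for lo,hi in((-.100,-.085),(-.085,-.07),(-.07,-.055),(-.055,-.04),(-.04,-.025),(-.02,.0),(.0,.02),(.03,.045)):
        m=(abs(L[...,0])<.012)&(abs(L[...,1])<.025)&(L[...,2]>lo)&(L[...,2]<hi)
        if m.sum()>5:
            p=L[m]; r=(c-T-p.mean(0))[:2]
            print(n,lo,m.sum(),(np.median(p,0)*1000).round(1),(p.min(0)*1000).round(1),(p.max(0)*1000).round(1),'view dir',(r/np.linalg.norm(r)).round(2))
w=dict(np.load('w3.npz'));W=pts(w['d'],w)
for r in range(192,250,4): print(r,[('%.0f'%(z*1000)) for z in W[r,308:326,2]])
```

```text
w3 -0.1 44 [ -0.5   7.3 -89.4] [ -5.2   3.3 -94.9] [  4.3   8.3 -85.1] view dir [0. 1.]
w3 -0.085 67 [ -0.5   7.5 -77. ] [ -5.1   4.6 -84.9] [  4.1   8.3 -70. ] view dir [-0.  1.]
w3 -0.07 83 [ -0.5   7.5 -62. ] [ -5.4   4.2 -70. ] [  3.9   8.4 -55.1] view dir [0. 1.]
w3 -0.055 102 [ -0.5   7.4 -47.3] [ -5.2   4.5 -55. ] [  4.2   8.4 -40. ] view dir [0. 1.]
w3 -0.04 127 [ -0.5   7.4 -32. ] [ -5.3   4.4 -39.9] [  4.3   8.5 -25. ] view dir [0. 1.]
w3 -0.02 77 [ -0.5   7.9 -16.2] [ -9.7   4.7 -19.8] [ 9.2 13.  -0. ] view dir [-0.  1.]
w3 0.0 850 [-0.  11.  12.1] [-12.    6.2   0. ] [12. 14. 20.] view dir [-0.01  1.  ]
w3 0.03 2921 [-0.1  5.2 37.5] [-12.  -12.2  30. ] [12. 14. 45.] view dir [-0.01  1.  ]
s3 -0.1 14 [ -0.9   0.1 -91.4] [ -4.8  -3.  -98.4] [  5.6   4.7 -87.6] view dir [-0.53 -0.85]
s3 -0.085 20 [ -1.9  -0.2 -78.1] [ -6.1  -2.7 -84.5] [  5.6   3.8 -70.4] view dir [-0.53 -0.85]
s3 -0.07 20 [ -2.1  -0.1 -61.7] [ -5.8  -3.2 -68.8] [  2.2   5.9 -55.1] view dir [-0.53 -0.85]
s3 -0.055 18 [ -3.5  -0.8 -47.1] [ -6.1  -3.5 -53. ] [  2.5   6.  -40.5] view dir [-0.53 -0.85]
s3 -0.04 
[... 1539 characters left out ...]
28', '227', '227', '226', '225', '0', '1', '-0']
232 ['229', '232', '234', '235', '235', '235', '234', '235', '236', '236', '235', '233', '232', '232', '230', '228', '0', '-0']
236 ['252', '252', '253', '252', '253', '251', '253', '253', '252', '253', '253', '253', '251', '252', '251', '250', '250', '249']
240 ['256', '257', '257', '257', '257', '258', '257', '257', '258', '257', '258', '259', '257', '257', '256', '256', '255', '256']
244 ['261', '261', '263', '262', '263', '262', '262', '263', '261', '262', '261', '263', '263', '262', '262', '262', '262', '261']
248 ['266', '267', '267', '267', '268', '268', '267', '268', '268', '267', '267', '267', '268', '267', '266', '267', '265', '265']
```

>>> {"api": "send_rows", "payload": {
  "commands": [
    [-0.4,0.1,0,0],
    [-0.8,0.18,0,0],
    [-0.8,0.18,0,0],
    [-0.8,0.18,0,0],
    [-0.8,0.18,0,0],
    [-0.8,0.18,0,0],
    [-0.8,0.18,0,0],
    [-0.8,0.18,0,0],
    [-0.8,0.18,0,0],
    [-0.8,0.18,0,0]
  ]
}}

```text
time_s: 10.37
tcp_pos: [0.4637, -0.106, 0.2453]
ee_rot: [-2.22, -2.219, 0.002]
contact_force: [0.5, -0.1, -1.1]
gripper_width: 0.221
grasp_force: 49.1
```

>>> {"api": "send_rows", "payload": {
  "commands": [
    [-0.8,0.2,0,0],
    [-0.8,0.2,0,0],
    [-0.8,0.2,0,0],
    [-0.8,0.2,0,0],
    [-0.6,0.15,0,0],
    [-0.32,0.08,0,0],
    [0,0,0,0],
    [0,0,0,0],
    [0,0,0,0]
  ]
}}

```text
time_s: 11.12
tcp_pos: [0.505, -0.2677, 0.246]
ee_rot: [-2.219, -2.22, -0.0]
contact_force: [0.7, 0.6, -1.4]
gripper_width: 0.22
grasp_force: 49.1
```

```bash
cat > m.py <<'E'
from h import *
import sys
s=env.read_state();T=s['tcp_pos'];print(T.round(4),s['gripper_width'],s['contact_force'].round(1),Ro.from_rotvec(s['ee_rot']).as_matrix()[:,2].round(4))
b,d,w=shot('wrist',sys.argv[1]+'.png');W=pts(d,w);L=W-T
for lo,hi in((-.090,-.06),(-.06,-.03)):
    m=(abs(L[...,0])<.009)&(abs(L[...,1])<.012)&(L[...,2]>lo)&(L[...,2]<hi)
    p=L[m];print('axis',m.sum(),((p[:,0].min()+p[:,0].max())/2*1000).round(1),(np.percentile(p[:,1],98)*1000-5).round(1))
q=np.array(w['camera_matrix'])@(np.array(w['R'])@[.5065,-.266,.106]+w['t']);u,v=np.round(q[:2]/q[2]).astype(int);print('pred',u,v)
ring(b,w,u,v,22,.106,(130,150,170,190))
q=W[(W[...,2]>.102)&(W[...,2]<.110)&(np.hypot(W[...,0]-.5065,W[...,1]+.266)<.02)];print('ring pts',len(q),q.min(0).round(4),q.max(0).round(4))
E
python3 m.py w4
```

```text
[ 0.505  -0.2677  0.246 ] 0.21965990320679366 [ 0.7  0.6 -1.4] [-0.002   0.0022 -1.    ]
axis 148 -1.1 3.4
axis 205 -0.9 3.4
pred 318 189
130 outer [300.  200.8  12.   20.6] [ 0.4892 -0.2777  0.106 ]
130 outer [325.6 190.5  34.   44.3] [ 0.5138 -0.2675  0.106 ]
130 hole [317.9 184.2   3.2   8.1] [ 0.5064 -0.2612  0.106 ]
130 outer [297.3 179.4   4.4  14.5] [ 0.4869 -0.2567  0.106 ]
130 outer [319.6 169.9   2.5  10.7] [ 0.508  -0.2476  0.106 ]
150 outer [319.4 190.1  25.7  34.3] [ 0.5079 -0.2671  0.106 ]
150 outer [336.9 177.6   5.7   8.7] [ 0.5243 -0.2549  0.106 ]
170 outer [308.6 190.1  10.2  18.8] [ 0.4976 -0.2671  0.106 ]
170 outer [321.4 189.   20.4  32.6] [ 0.5097 -0.266   0.106 ]
170 outer [337.5 177.3   4.    6.7] [ 0.5249 -0.2546  0.106 ]
190 outer [307.9 190.7   8.3  16.4] [ 0.4969 -0.2676  0.106 ]
190 outer [326.1 190.3  12.   22.7] [ 0.5143 -0.2672  0.106 ]
ring pts 365 [ 0.4922 -0.2801  0.102 ] [ 0.519  -0.254   0.1079]
```

View pics/w4.png

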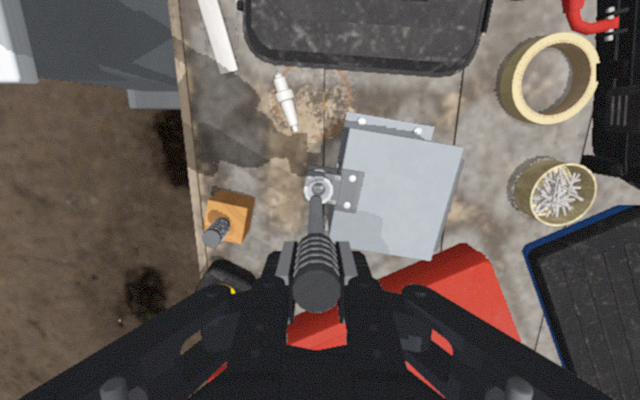

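The rod tip appears just above the eye ring at (319,188); about 2 mm correction in each axis is needed.

>>> {"api": "send_rows", "payload": {
  "commands": [
    [-0.055,0.05,0,0],
    [0,0,0.2,0],
    [0,0,0.2,0],
    [0,0,0.2,0],
    [0,0,0.2,0],
    [0,0,0.1,0],
    [0,0,0,0],
    [0,0,0,0]
  ]
}}

```text
time_s: 11.83
tcp_pos: [0.5077, -0.2715, 0.2104]
ee_rot: [-2.221, -2.221, 0.0]
contact_force: [0.3, -0.5, -0.9]
gripper_width: 0.221
grasp_force: 49.1
```

```bash
python3 m.py w5
```

```text
[ 0.5077 -0.2715  0.2104] 0.22115262942379232 [ 0.3 -0.5 -0.9] [-8.e-04  7.e-04 -1.e+00]
axis 147 -1.0 3.2
axis 209 -0.9 3.2
pred 315 194
130 outer [295.6 206.5   9.   19. ] [ 0.4902 -0.2765  0.106 ]
130 outer [319.4 194.   33.6  41.6] [ 0.5103 -0.2656  0.106 ]
130 hole [314.3 187.7   5.8  12.1] [ 0.5061 -0.2601  0.106 ]
130 outer [318.  172.7   2.6  12.5] [ 0.5092 -0.2476  0.106 ]
150 outer [305.1 203.1   9.4  13. ] [ 0.4983 -0.2735  0.106 ]
150 outer [318.  191.4   2.5   7.5] [ 0.5091 -0.2634  0.106 ]
150 outer [315.8 193.4  25.   33.3] [ 0.5073 -0.2651  0.106 ]
170 outer [305.1 203.2   8.5  12. ] [ 0.4982 -0.2736  0.106 ]
170 outer [326.5 200.4   8.4  16.6] [ 0.5163 -0.2711  0.106 ]
170 outer [313.9 183.2   4.9  15.2] [ 0.5057 -0.2564  0.106 ]
190 outer [304.4 204.3   4.2  11.5] [ 0.4977 -0.2746  0.106 ]
190 outer [327.2 200.9   5.7  16.4] [ 0.5169 -0.2716  0.106 ]
ring pts 461 [ 0.4924 -0.2799  0.102 ] [ 0.5193 -0.2534  0.1082]
```

>>> {"api": "send_rows", "payload": {
  "commands": [
    [0.04,-0.015,0,0],
    [0,0,0.1,0],
    [0,0,0.1,0],
    [0,0,0.1,0],
    [0,0,0.1,0],
    [0,0,0,0],
    [0,0,0,0]
  ]
}}

```text
time_s: 12.47
tcp_pos: [0.507, -0.2699, 0.1944]
ee_rot: [-2.221, -2.221, 0.0]
contact_force: [-0.0, -0.4, -1.1]
gripper_width: 0.222
grasp_force: 49.1
```

>>> {"api": "send_rows", "payload": {
  "commands": [
    [0,0,0.1,0],
    [0,0,0.1,0],
    [0,0,0.1,0],
    [0,0,0.1,0],
    [0,0,0,0],
    [0,0,0,0]
  ]
}}

```text
time_s: 12.97
tcp_pos: [0.5071, -0.2699, 0.1785]
ee_rot: [-2.221, -2.221, 0.0]
contact_force: [0.3, 1.1, -0.4]
gripper_width: 0.215
grasp_force: 49.1
```

```bash
python3 m.py w6 | head -3; python3 -c "
from h import *
b=cv2.imread('pics/w6.png')[150:300,240:400];a,d,c=shot('scene');q=np.array(c['camera_matrix'])@(np.array(c['R'])@[.506,-.267,.09]+c['t']);u,v=(q[:2]/q[2]).astype(int)
A=a[v-38:v+37,u-40:u+40,::-1]
cv2.imwrite('pics/c6.png',np.hstack([cv2.resize(b,(400,375)),cv2.resize(A,(400,375))]))"
```

```text
[ 0.5071 -0.2699  0.1785] 0.21510043658570047 [ 0.3  1.1 -0.4] [-7.e-04  6.e-04 -1.e+00]
axis 426 -0.1 6.7
axis 208 -0.9 3.3
```

View pics/c6.png

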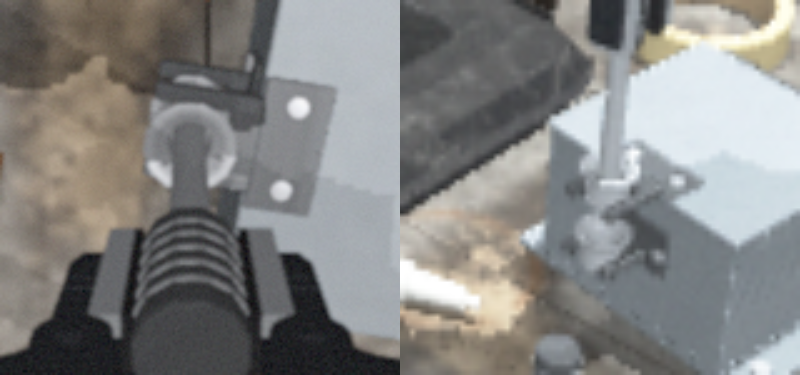

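The pin is in the upper eye, rod centred in the ring at (190,145) left, with no force. Continue to the lower eye.

>>> {"api": "send_rows", "payload": {
  "commands": [
    [0,0,0.1,0],
    [0,0,0.1,0],
    [0,0,0.1,0],
    [0,0,0.1,0],
    [0,0,0,0],
    [0,0,0,0]
  ]
}}

```text
time_s: 13.57
tcp_pos: [0.507, -0.2699, 0.1624]
ee_rot: [-2.221, -2.221, 0.0]
contact_force: [-0.0, 0.5, -1.5]
gripper_width: 0.222
grasp_force: 49.1
```

>>> {"api": "send_rows", "payload": {
  "commands": [
    [0,0,0.1,0],
    [0,0,0.1,0],
    [0,0,0,0],
    [0,0,0,0]
  ]
}}

```text
time_s: 13.9
tcp_pos: [0.5071, -0.2699, 0.1545]
ee_rot: [-2.221, -2.221, 0.0]
contact_force: [0.6, 0.3, -1.6]
gripper_width: 0.219
grasp_force: 49.1
```

>>> {"api": "send_rows", "payload": {
  "commands": [
    [0,0,0.1,0],
    [0,0,0.1,0],
    [0,0,0.1,0],
    [0,0,0.1,0],
    [0,0,0,0],
    [0,0,0,0]
  ]
}}

```text
time_s: 14.4
tcp_pos: [0.507, -0.2699, 0.1384]
ee_rot: [-2.221, -2.221, 0.0]
contact_force: [-0.2, -0.1, -1.6]
gripper_width: 0.22
grasp_force: 49.1
```

>>> {"api": "send_rows", "payload": {
  "commands": [
    [0,0,0.1,0],
    [0,0,0.1,0],
    [0,0,0.1,0],
    [0,0,0.05,0],
    [0,0,0,0],
    [0,0,0,0],
    [0,0,0,0]
  ]
}}

```text
time_s: 14.98
tcp_pos: [0.5074, -0.2701, 0.1249]
ee_rot: [2.221, 2.222, 0.0]
contact_force: [0.2, 0.2, -1.1]
gripper_width: 0.218
grasp_force: 49.1
```

```bash
python3 -c "
from h import *
s=env.read_state();print(s['tcp_pos'],s['contact_force'],s['gripper_width'])
b,d,w=shot('wrist');W=pts(d,w);L=W-s['tcp_pos'];m=(np.hypot(L[...,0],L[...,1])<.012)&(L[...,2]>-.02)&(L[...,2]<.02);print('rod/head z',np.histogram(W[m][:,2],12))
t,td,tc=shot('top')
a,d,c=shot('scene');q=np.array(c['camera_matrix'])@(np.array(c['R'])@[.506,-.267,.07]+c['t']);u,v=(q[:2]/q[2]).astype(int)
Z=pts(td,tc);l=Z[np.hypot(Z[...,0]-.6,Z[...,1]+.29)<.035];print('lid z',np.nanmedian(l[:,2]))
A=a[v-38:v+37,u-40:u+40]
cv2.imwrite('pics/c7.png',np.hstack([cv2.resize(b[150:300,240:400],(400,375)),cv2.resize(A,(400,375))])[:,:,::-1])"
```

```text
[ 0.5073963  -0.27010758  0.12494355] [ 0.17147735  0.16545553 -1.12811722] 0.21768227399628648
rod/head z (array([109,  19,   1,   0,   0,   1,  16,   3,  22,  13,  17,  18]), array([0.10495396, 0.10826847, 0.11158297, 0.11489748, 0.11821198,
       0.12152649, 0.12484099, 0.1281555 , 0.13147   , 0.1347845 ,
       0.13809901, 0.14141351, 0.14472802]))
lid z 0.09092107396037329
```

View pics/c7.png

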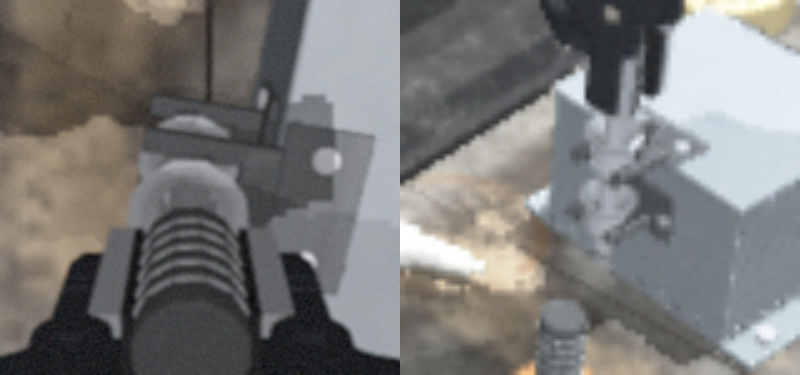

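The rod spans both eyes and its tip shows below the lower one at (600,245). The head is clear of the upper eye, there is no side load, and the lid sits at 90 mm.

```bash
python3 -c "
from workcell import env
print(env.sign_off())"
```

```text
the job is handed in; nothing more can be done
None
```

I shut the lid fully and threaded the long pin through both eyes. The gripper still holds it by the head, about 18 mm clear of the upper eye, with the tip about 22 mm below the lower eye. I left the short pin alone and handed the job in at about 15 s; no verdict came back.

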